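# Lift the washed piston pin off the draining tray with tongs

### The arm

A 6-joint arm with a two-finger parallel gripper is mounted at the origin on the work surface. World frame = base frame: x ahead of the robot, y to its left, z up, the work surface at z = 0. Lengths are in m, angles in rad, forces in N, time in s.
With the tool pointing down it reaches from about 0.375 to 0.975 m from the base axis. Payload 3.8 kg.
Tool frame: the origin (TCP) lies at the very end of the fingers, on their centre line; the grasp point (between the pads) lies 19 mm behind it (bot.grip_point_offset is the distance from the TCP to the grasp point, in m); z points along the fingers, x is the direction in which the jaws open and shut, and the axes are right-handed (so a half turn about z gives the same grasp; the last joint's range is limited). The gripper opens to 85 mm and grips with 20 to 120 N. Pads are 22 mm wide; open, the fingers measure 114 mm over their backs; the gripper's body (76 mm by 85 mm) begins 54 mm behind the grasp point. The pads swing forward as they close: fully open they stand 13 mm farther back than shut.
Start: joints at [-1.169, 0.264, 1.604, -0, 1.274, -0.037], TCP at [0.287, -0.611, 0.231] pointing down, gripper open.
Joint ranges: [-2.63, 2.63], [-0.94, 2.18], [0.31, 2.57], [-1.31, 4.45], [0, 2.66], [-2.55, 2.55]. Speed limits (rad/s): [2.57, 2.57, 3.14, 3.14, 3.14, 3.14].

### API

Orientations are given as a rotation vector (axis times angle).
In Python, from workcell import bot, read_camera gives the robot as it stands.
- The arm moves only by the tool arm_command, never from a script. Its argument "rows" is a list of rows, each an object with "delta_rot": the turn, a rotation vector about the tool's x, y, z in rad, a list of three; "xyz": the shift along the tool's x, y, z in m, a list of three; "gripper": the finger opening in m, from 0 to 0.0854. A call has 1 to 12 rows; each row shifts and turns the commanded pose from where the row before left it, along the tool's axes as they then stand; what a row does not reach is not made up. A row lasts 1/10 s, in which the tool goes at most 50 mm and 8.59 degrees, less where a joint would pass 70% of its speed; a pose out of reach is approached as far as the arm can. A call is refused whole if a number of a shift passes 0.05 or a number of a turn 0.15, either way. A call with a gripper value outside its range is refused whole. The fingers move at their own pace and stop on an object; "force" is the grip in N (left out, the last holds). Time passes only in rows, so rows that do not move let the fingers close. It gives the time, the measured TCP pose, the force and the opening at its end, in the units of the state.
- bot.read_state(): the state, without advancing time (a new reading comes with each control period).
- read_camera(name): name is "scene" or "top" or "wrist"; returns a dict with "pixels" (480x640x3 uint8, red, green, blue), "range_z" (480x640 float32, m along the optical axis (not along the pixel's ray), 0 where there is no reading), "intrinsics" (3x3 intrinsics, pixels), "dist_coeffs" ([k1, k2, p1, p2, k3] as OpenCV has them; the pictures are not rectified), "camera_from_world" (4x4, takes a point from world to camera coordinates). Camera axes: x right, y up, looking along -z (the intrinsics and any distortion apply to the point x, -y, -z); pixel columns grow to the right and rows downward; lengths in m; the calibration is good to about 2 mm. A picture is of the moment at which its call begins.
- bot.finish_job(): hands the job in, once; it reports no verdict.
The state is a dict: "time": time; "q": joint angles; "joint_vel": joint speeds; "joint_torque": joint torques, N m; "tool_pos": TCP position; "tcp_rot": TCP orientation; "wrist_force": force on the tool from outside, world axes, zero at the start; "torque": the same for the moment, N m; "width": opening from 0.0 (shut) to 1.0 (fully open).
Only numpy, scipy, OpenCV 4.12 (cv2) and the standard library are available. Lean on these libraries where they do the work, as an engineer would, in place of code of your own. Each camera call takes 0.05 s, during which the arm holds its last target.

### The job

Pick up the spring tongs from the bench, close their tips on the washed piston pin (the tall plain steel tube standing on the draining tray) and lift it upright about 10 cm clear of the tray, keeping it over the tray so that it drips back in. The clean pin must be touched only with the tongs, never knocked over; leave the other parts where they are. Finish while still holding: the tongs in the gripper, squeezed on the pin, and the pin still and hanging clear.

Things in the scene. Friction and masses are not known exactly. Their poses are not given: they have to be found in the camera images.
- tongs_grip (a point): Where to hold the tongs: midway between the sleeves, 12 mm above the underside, near the centre of mass; same axes. The sleeves run 45 mm to either side along x, are 24 mm high (bench up) and measure 58 mm across their outsides (y) when open, 40 mm when the tips are closed on the pin, 33 mm shut. Squeeze them together from above.
- tongs_jaw (a point): Midway between the open tips, 122 mm straight ahead (+x) of tongs_grip at the same height: where the pin is to be when the tongs close. The tips are 24 mm high, 32 mm long in x, slightly hollow inside; 57 mm apart when open, 68 mm over their outsides. Both arms close evenly. This point moves with the left arm.
- tongs_arm (a joint): Closing angle of the tongs' right arm relative to the left: 0 sprung open, about 0.18 rad closed on the pin, 0.25 shut empty. A spring holds it open: each sleeve pushes back with about 8 N when open and 10 N closed on the pin, so fingers held 3 to 5 mm narrower than the open sleeves already carry the tongs, still open.
- tip_left: Scoop-shaped steel tip of the tongs' left arm; its origin and axes are those of the tongs: on the underside, 12 mm below tongs_grip.
- tip_right: Scoop-shaped steel tip of the tongs' right arm; its origin lies in the rear hinge, on the underside.
- tongs: Spring tongs, 245 mm long, about 150 g, lying on edge on the bench, opening sideways: two flat steel arms hinged at the rear, black rubber sleeves as grips, scoop-shaped steel tips. x points from hinge to tips, z up; origin midway between the sleeves on the underside, 100 mm ahead of the hinge. Friction of all surfaces is about 0.6.
- pin_center (a point): Centre of the piston pin: a plain thick-walled steel tube, outer diameter 22 mm, 60 mm tall, about 110 g, standing on end on the tray's floor. The point is half-way up, 30 mm above its foot; z along the tube.
- pin: The same piston pin, origin at the centre of its foot.
- tray: Draining tray fixed to the bench: bare sheet metal, 240 mm (its x) by 400 mm (its y), slotted floor 3 mm above the bench, rim all round up to 21 mm above the bench. Origin at the centre of its underside, z up. On it a row of three washed parts along y, about 110 mm apart, in any order: the pin, a valve spring, a bucket tappet.
- spring_center (a point): Valve spring, a dark steel coil, 32 mm in diameter, 45 mm tall, standing on the tray; point half-way up. Leave it alone.
- tappet_center (a point): Bucket tappet, a plain steel button 34 mm in diameter, 26 mm tall, standing on the tray; point half-way up. Leave it alone.
- conrod: Connecting rod lying on the bench to the left of the tray (+y), 190 mm long, 22 mm high; origin at its middle, underside. Leave it alone.
- turbo: Turbocharger compressor housing, a snail-shaped aluminium casting about 150 mm across and 85 mm high on the bench beyond the tray's right-hand corner; origin at the centre of its underside. Leave it alone.
Mind the look-alikes: they are no part of the job. Leave any green look-alike of the pin alone.

How it is judged:
On the way, in this order (a step that is already met when the one before it is completed fails the run):
1. the tongs are held in the fingers, lifted clear of the bench (height (world z) of tongs_grip above 0.03 m and contact force between the fingers and tongs above 1 N), for 0.2 s.
2. the tongs' two tips are closed on the standing pin (contact force between each of tip_left, tip_right and pin above 1 N and contact force between the fingers and tongs above 1 N), for 0.2 s.
At the end, for the whole second after the job is handed in: The pin is held between the two tips of the tongs (each presses on it with more than 1 N), the tongs in the gripper's fingers, the pin's foot at least 70 mm above the tray's floor, its centre over the tray's outline, upright within 20 degrees and still; neither the robot nor the tray touches it (all of step 2 and z of pin_center in the frame of tray above 0.103 m and x of pin_center in the frame of tray between -0.12 and 0.12 m and y of pin_center in the frame of tray between -0.2 and 0.2 m and angle between pin's own z axis and vertical below 0.35 rad and linear speed of pin below 0.02 m/s and contact force between each of the arm, the fingers, tray and pin below 0.1 N); the arm keeps its last pose, push and grip.
It fails at once if the robot itself touches the pin (contact force between any of the fingers, the arm and pin above 0.3 N).
It fails at once if the pin is knocked over (angle between pin's own z axis and vertical above 0.7 rad).
It fails at once if another part is pushed from its place (more than 15 mm) (distance of any of spring_center, tappet_center, conrod, turbo from where it was at the start of the episode above 0.015 m).
It also fails if it takes over 38 s, if anything falls off the work surface, if the arm or the gripper's body presses on something with over 40 N, if the wrist force passes 120 N, or if a joint passes its speed limit or range.

## Working session

There is one attempt and no reset: what is moved stays moved. The work goes in short steps, Python scripts to look and compute and a tool call to move; the robot and the scene stay as the last step left them, time stands still between calls to the robot, and variables do not carry over. Pictures are saved under pics/ and viewed, and the job is handed in when it is done.

Besides the shell and the picture viewer there is one more tool, called after "Emit:" as a command line: name --argument value ..., lists and objects as JSON in quotes. arm_command: Moves the arm, as the interface text tells. Its arguments: {"type":"object","properties":{"rows":{"type":"array","items":{"type":"object","properties":{"delta_rot":{"type":"array","items":{"type":"number"}},"xyz":{"type":"array","items":{"type":"number"}},"gripper":{"type":"number"}}}},"force":{"type":"number"}},"required":["rows"]}

```bash
mkdir -p pics; ls; cat > h.py <<'E'
import numpy as np, cv2
from workcell import bot, read_camera
def world_from_px(c,u,v,z=None,useD=False):
    K=np.array(c["intrinsics"]);D=np.array(c["dist_coeffs"],float)
    p=cv2.undistortPoints(np.array([[[u,v]]],float),K,D)[0,0]
    d=np.array([p[0],-p[1],-1.0]);T=np.linalg.inv(np.array(c["camera_from_world"]))
    if useD:
        r=float(c["range_z"][int(round(v)),int(round(u))]);return T[:3,:3]@(d*r)+T[:3,3]
    w=T[:3,:3]@d;o=T[:3,3];return o+w*(z-o[2])/w[2]
def cloud(c):
    K=np.array(c["intrinsics"]);D=np.array(c["dist_coeffs"],float)
    vv,uu=np.mgrid[0:480,0:640]
    p=cv2.undistortPoints(np.stack([uu,vv],-1).reshape(-1,1,2).astype(float),K,D).reshape(480,640,2)
    r=np.asarray(c["range_z"],float)
    P=np.stack([p[...,0]*r,-p[...,1]*r,-r],-1);T=np.linalg.inv(np.array(c["camera_from_world"]))
    W=P@T[:3,:3].T+T[:3,3];W[r<=0]=np.nan;return W
E
python3 - <<'E'
from h import *
import pickle
print(bot.read_state())
for n in("scene","top","wrist"):
    c=read_camera(n);pickle.dump({k:c[k] for k in c},open(f"{n}0.pkl","wb"))
    cv2.imwrite(f"pics/{n}0.png",c["pixels"][...,::-1]);print(n,np.linalg.inv(c["camera_from_world"])[:3,3],c["dist_coeffs"])
E
```

```text
pics
{'time': 0.0, 'q': array([-1.16891307e+00,  2.64755165e-01,  1.60538986e+00,  1.84378126e-05,
        1.27368979e+00, -3.68986606e-02]), 'joint_vel': array([3.66371773e-05, 8.37826157e-04, 2.80751244e-05, 4.97270505e-04,
       1.20877527e-03, 6.25083497e-04]), 'joint_torque': array([ 7.94379594e-04, -5.15105224e+01, -3.67315865e+01, -5.38445875e-05,
        1.29509746e-02,  2.09957918e-06]), 'tool_pos': array([ 0.28648189, -0.61037769,  0.2299521 ]), 'tcp_rot': array([-2.65056676,  1.68404689,  0.00288416]), 'wrist_force': array([-0.04316662,  0.09875548,  0.70510252]), 'torque': array([-0.05202848, -0.02442834,  0.00861878]), 'width': 1.0005374794340005}
scene [1.17068738 0.20978036 0.7002256 ] [-0.09893866  0.          0.          0.          0.        ]
top [0.20166992 0.02311223 1.55981798] [-0.00886787  0.          0.          0.          0.        ]
wrist [ 0.35654034 -0.57753717  0.37375269] [-0.06736547  0.          0.          0.          0.        ]
```

View pics/scene0.png

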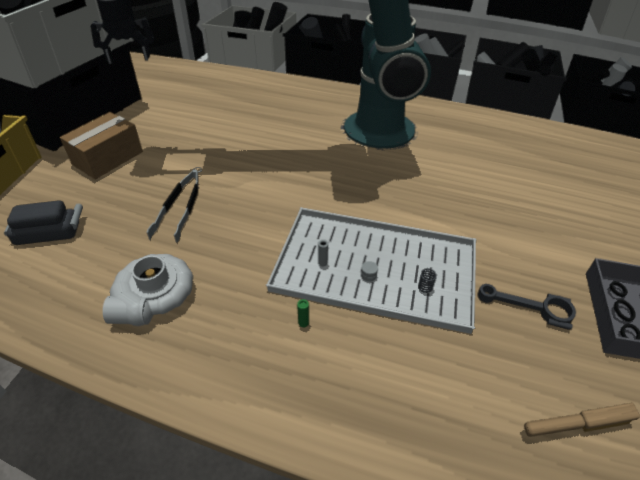

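View pics/top0.png

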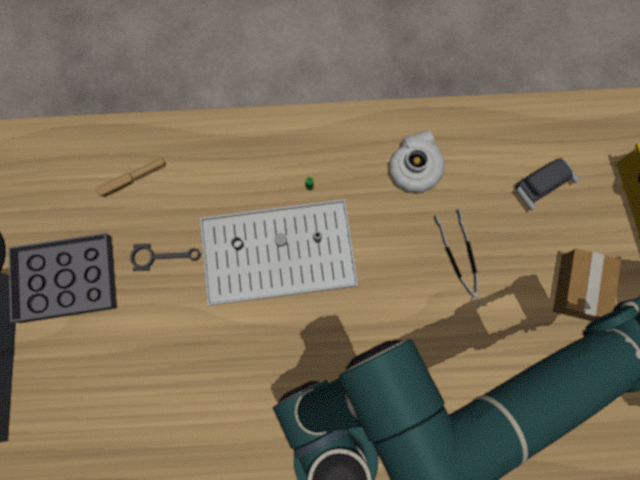

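View pics/wrist0.png

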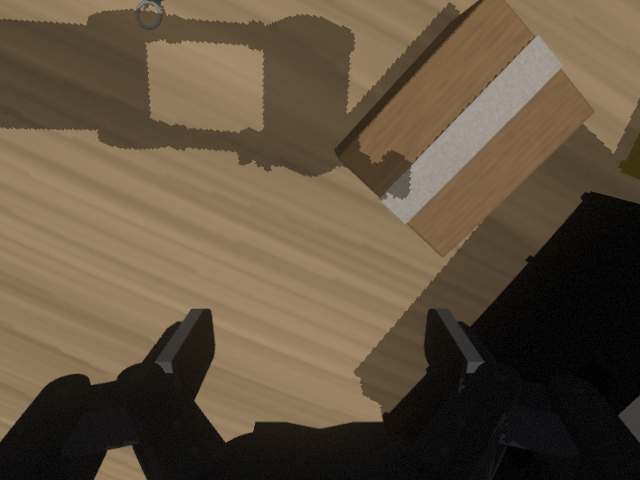

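The scene picture shows the tongs at about (175,205), and the pin at (323,252). The top picture shows the tongs' hinge at (475,297), tips at (437,214) and (459,211), the pin at (318,237), the tappet at (281,240) and the spring at (237,243). A green decoy sits at (310,183).

```bash
python3 - <<'E'
from h import *
import pickle
for n in("top","scene"):
    c=pickle.load(open(n+"0.pkl","rb"));W=cloud(c)
    def box(x0,x1,y0,y1):return W[y0:y1,x0:x1].reshape(-1,3)
    if n=="top": bt=box(425,490,205,305);bp=box(308,328,228,248); bb=box(480,520,230,260)
    else: bt=box(140,210,160,245);bp=box(312,335,232,275);bb=box(210,250,180,220)
    print(n,"bench z",np.nanmedian(bb[:,2]),np.nanstd(bb[:,2]))
    t=bt[bt[:,2]>0.012];print("tongs n",len(t),t.min(0),t.max(0))
    np.save(n+"_t.npy",t)
    p=bp[bp[:,2]>0.035];print("pin",len(p),p.min(0),p.max(0),np.median(p,0))
    pt=p[p[:,2]>0.056]; print("pintop",len(pt),pt.mean(0),pt.min(0),pt.max(0))
    # rows of tongs along x
    for x in np.arange(t[:,0].min(),t[:,0].max(),0.012):
        s=t[(t[:,0]>=x)&(t[:,0]<x+0.012)]
        if len(s)>1:
            ys=np.sort(s[:,1]);k=np.argmax(np.diff(ys));print(round(x,3),ys[0].round(4),ys[k].round(4),'|',ys[k+1].round(4),ys[-1].round(4),len(s),s[:,2].max().round(3))
c=pickle.load(open("top0.pkl","rb"))
im=c["pixels"][190:310,290:500,::-1];cv2.imwrite("pics/crop0.png",cv2.resize(im,None,fx=3.8,fy=3.8,interpolation=cv2.INTER_NEAREST))
c=pickle.load(open("scene0.pkl","rb"))
im=c["pixels"][160:300,140:440,::-1];cv2.imwrite("pics/crop1.png",cv2.resize(im,None,fx=2.6,fy=2.6,interpolation=cv2.INTER_CUBIC))
E
```

```text
top bench z 0.0007603220360962171 0.0035249398234147205
tongs n 508 [ 0.37091479 -0.43750349  0.01201881] [ 0.63606147 -0.30192382  0.03365826]
pin 69 [0.5612986  0.00560296 0.0359637 ] [0.58484585 0.02476735 0.06964643] [0.57071407 0.01430763 0.05863693]
pintop 52 [0.57283444 0.01461616 0.0613238 ] [0.5612986  0.00560296 0.05610011] [0.58484585 0.02445996 0.06964643]
0.371 -0.4073 -0.4025 | -0.3922 -0.3867 10 0.02
0.383 -0.4077 -0.4065 | -0.3985 -0.388 8 0.03
0.395 -0.4014 -0.4012 | -0.3987 -0.3831 25 0.029
0.407 -0.4042 -0.3984 | -0.382 -0.3745 24 0.031
0.419 -0.4042 -0.4006 | -0.3777 -0.3664 17 0.029
0.431 -0.4034 -0.4013 | -0.3691 -0.3357 18 0.025
0.443 -0.4053 -0.3988 | -0.3655 -0.3555 27 0.033
0.455 -0.4132 -0.399 | -0.3626 -0.3511 36 0.03
0.467 -0.4051 -0.3978 | -0.3576 -0.322 31 0.029
0.479 -0.404 -0.3956 | -0.3534 -0.3433 34 0.034
0.491 -0.4024 -0.3948 | -0.3505 -0.3417 33 0.029
0.503 -0.4006 -0.3936 | -0.3457 -0.3019 33 0.029
0.515 -0.3993 -0.3915 | -0.341 -0.3335 29 0.033
0.527 -0.3989 -0.3888 | -0.3403 -0.3314 31 0.031
0.539 -0.3968 -0.3896 | -0.3339 -0.3299 20 0.028
0.55
[... 1081 characters left out ...]
75 -0.3483 29 0.025
0.469 -0.4036 -0.3948 | -0.3537 -0.3442 37 0.025
0.481 -0.4017 -0.3941 | -0.35 -0.3402 33 0.025
0.493 -0.3991 -0.3911 | -0.3449 -0.3372 31 0.025
0.505 -0.3969 -0.3904 | -0.3412 -0.3331 36 0.025
0.517 -0.3948 -0.389 | -0.3371 -0.3294 33 0.025
0.529 -0.3925 -0.3857 | -0.3355 -0.3281 34 0.024
0.541 -0.3909 -0.3866 | -0.3304 -0.3258 26 0.022
0.553 -0.389 -0.3833 | -0.3278 -0.3223 23 0.021
0.565 -0.3875 -0.3795 | -0.3251 -0.3206 25 0.022
0.577 -0.3824 -0.3774 | -0.3259 -0.3194 22 0.022
0.589 -0.3805 -0.3745 | -0.3209 -0.3131 24 0.023
0.601 -0.3789 -0.3736 | -0.3151 -0.3097 39 0.026
0.613 -0.379 -0.3738 | -0.3138 -0.3085 33 0.026
0.625 -0.3764 -0.3764 | -0.3753 -0.3714 14 0.024
```

View pics/crop0.png

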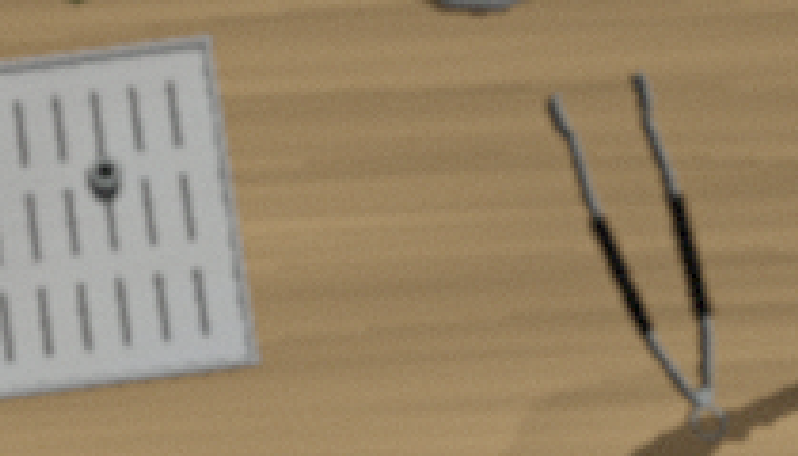

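View pics/crop1.png

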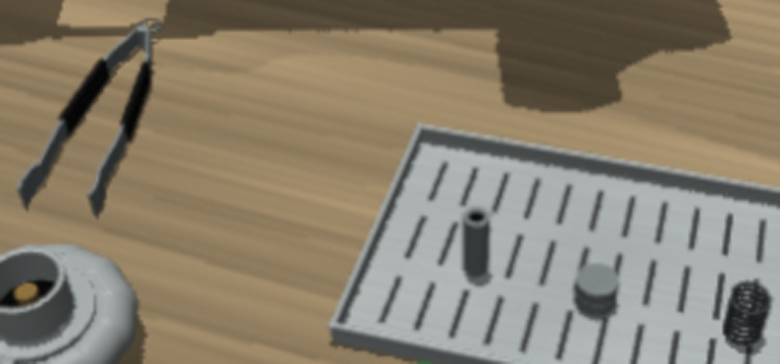

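The tongs point along about +x, with a yaw of about 12°, and their grip is near (0.498, -0.370). I'll move above them and refine with the wrist camera.

Emit:
arm_command --rows '[{"delta_rot": [0,0,0.115],"xyz": [0,0,0],"gripper": 0.0854},{"delta_rot": [0,0,0.115],"xyz": [0,0,0],"gripper": 0.0854},{"delta_rot": [0,0,0],"xyz": [-0.024,-0.032,0.0],"gripper": 0.0854},{"delta_rot": [0,0,0],"xyz": [-0.024,-0.032,0.0],"gripper": 0.0854},{"delta_rot": [0,0,0],"xyz": [-0.024,-0.032,0.0],"gripper": 0.0854},{"delta_rot": [0,0,0],"xyz": [-0.024,-0.032,0.0],"gripper": 0.0854},{"delta_rot": [0,0,0],"xyz": [-0.024,-0.032,0.0],"gripper": 0.0854},{"delta_rot": [0,0,0],"xyz": [-0.024,-0.032,0.0],"gripper": 0.0854},{"delta_rot": [0,0,0],"xyz": [-0.024,-0.032,0.0],"gripper": 0.0854},{"delta_rot": [0,0,0],"xyz": [-0.024,-0.032,0.0],"gripper": 0.0854},{"delta_rot": [0,0,0],"xyz": [0,0,0],"gripper": 0.0854},{"delta_rot": [0,0,0],"xyz": [0,0,0],"gripper": 0.0854}]'

```text
time: 1.35
tool_pos: [0.4978, -0.3693, 0.2309]
tcp_rot: [2.443, -1.975, -0.001]
wrist_force: [-0.6, -0.1, -0.8]
width: 1.001
```

```bash
python3 - <<'E'
from h import *
import pickle
c=read_camera("wrist");pickle.dump(dict(c),open("wrist1.pkl","wb"));cv2.imwrite("pics/wrist1.png",c["pixels"][...,::-1])
s=bot.read_state();print(s["tool_pos"],s["tcp_rot"],s["time"])
from scipy.spatial.transform import Rotation as R
print(R.from_rotvec(s["tcp_rot"]).as_matrix())
W=cloud(c)
print(np.nanmedian(W[...,2]))
E
```

```text
[ 0.49719033 -0.37005675  0.2309288 ] [ 2.44131410e+00 -1.97634256e+00 -1.00004600e-03] 1.4
[[ 2.08199438e-01 -9.78086015e-01 -8.61365845e-04]
 [-9.78086386e-01 -2.08199471e-01 -5.20015870e-05]
 [-1.28473888e-04  8.53316907e-04 -9.99999628e-01]]
0.0015252563496724048
```

View pics/wrist1.png

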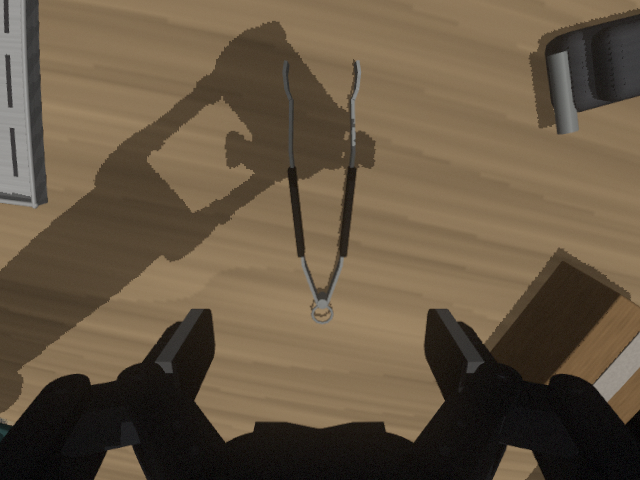

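The wrist view shows the tongs centred and aligned: the hinge is at (321,305), the tips at (287,75) and (357,75), and the sleeves cover rows 167–258.

```bash
python3 - <<'E'
from h import *
import pickle
from scipy.spatial.transform import Rotation as R
c=pickle.load(open("wrist1.pkl","rb"));s=bot.read_state();Rm=R.from_rotvec(s["tcp_rot"]).as_matrix();t0=s["tool_pos"]
W=cloud(c);g=W[...,2]>0.010
m=np.zeros((480,640),bool);m[50:330,270:375]=g[50:330,270:375]
px=c["pixels"].astype(int);sat=px.max(-1)-px.min(-1);br=px.max(-1)
def tool(u,v,z=0.024):return ((world_from_px(c,u,v,z)-t0)@Rm)[:2]*1000
for v in range(60,325,8):
    u=np.where(m[v])[0]
    if len(u)>1:
        a=tool(u[0]-.5,v);b=tool(u[-1]+.5,v);print(v,u[0],u[-1],br[v,u[0]+2],"L",a.round(1),"R",b.round(1),"mid",((a+b)/2).round(1),"w",round(b[0]-a[0],1),np.nanmax(W[v,u,2]).round(4))
dark=m&(br<45)
print("sleeve rows",[ (np.where(dark[:,a:b].any(1))[0].min(),np.where(dark[:,a:b].any(1))[0].max()) for a,b in((280,312),(330,365))])
print(tool(321,305),[tool(321,v)[1].round(1) for v in(167,258)])
E
```

```text
60 284 359 77 L [ -32.1 -133.8] R [  34.5 -133.9] mid [   1.2 -133.8] w 66.6 0.0253
68 283 360 78 L [ -33.1 -127.2] R [  35.6 -127.3] mid [   1.2 -127.2] w 68.7 0.0258
76 283 360 75 L [ -33.3 -120.5] R [  35.7 -120.7] mid [   1.2 -120.6] w 69.0 0.0264
84 284 359 78 L [ -32.5 -113.8] R [  35. -114.] mid [   1.3 -113.9] w 67.6 0.0262
92 286 357 74 L [ -30.9 -107.1] R [  33.4 -107.2] mid [   1.3 -107.1] w 64.3 0.0255
100 289 353 73 L [ -28.3 -100.2] R [  30.  -100.3] mid [   0.8 -100.3] w 58.4 0.0224
108 289 354 74 L [-28.5 -93.4] R [ 31.1 -93.5] mid [  1.3 -93.4] w 59.6 0.0235
116 289 354 73 L [-28.6 -86.4] R [ 31.3 -86.5] mid [  1.3 -86.5] w 59.9 0.0229
124 289 354 70 L [-28.8 -79.4] R [ 31.5 -79.5] mid [  1.4 -79.5] w 60.2 0.0232
132 289 354 70 L [-28.9 -72.3] R [ 31.7 -72.4] mid [  1.4 -72.4] w 60.6 0.0224
140 289 354 70 L [-29.  -65.2] R [ 31.9 -65.3] mid [  1.4 -65.2] w 60.9 0.0231
148 289 354 69 L [-29.2 -57.9] R [ 32.1 -58. ] mid [  1.4 -58. ] w 61.2 0.0233
156 289 354 68 L [-29.3 -50.6] R [ 32.3 -50.7] mid [  1.5 -50.7] w 61.6 0.0233
164 290 353 68 L [-28.6 -43.2] R [ 31.5 -43.
[... 927 characters left out ...]
.3 52.8] w 43.7 0.0229
268 303 341 113 L [-17.6  61.5] R [22.3 61.5] mid [ 2.3 61.5] w 39.9 0.0233
276 306 338 115 L [-14.6  70.4] R [19.4 70.3] mid [ 2.4 70.4] w 34.0 0.022
284 309 335 114 L [-11.6  79.4] R [16.4 79.3] mid [ 2.4 79.4] w 28.0 0.0233
292 312 333 114 L [-8.5 88.5] R [14.5 88.5] mid [ 3.  88.5] w 23.0 0.0232
300 315 330 111 L [-5.4 97.8] R [11.4 97.8] mid [ 3.  97.8] w 16.9 0.0239
308 313 332 123 L [ -7.6 107.2] R [ 13.7 107.2] mid [  3.  107.2] w 21.2 0.0228
316 312 332 120 L [ -8.7 116.8] R [ 13.8 116.8] mid [  2.6 116.8] w 22.5 0.0153
sleeve rows [(np.int64(166), np.int64(255)), (np.int64(167), np.int64(255))]
[  1.44121551 103.63335094] [np.float64(-40.5), np.float64(50.6)]
```

Emit:
arm_command --rows '[{"xyz": [0.002,0.004,0.04],"delta_rot": [0,0,-0.006],"gripper": 0.0854},{"xyz": [0,0,0.045],"delta_rot": [0,0,0],"gripper": 0.0854},{"xyz": [0,0,0.045],"delta_rot": [0,0,0],"gripper": 0.0854},{"xyz": [0,0,0.04],"delta_rot": [0,0,0],"gripper": 0.0854},{"xyz": [0,0,0.025],"delta_rot": [0,0,0],"gripper": 0.0854},{"xyz": [0,0,0.018],"delta_rot": [0,0,0],"gripper": 0.0854},{"xyz": [0,0,0.01],"delta_rot": [0,0,0],"gripper": 0.0854},{"xyz": [0,0,0.005],"delta_rot": [0,0,0],"gripper": 0.0854},{"xyz": [0,0,0.0025],"delta_rot": [0,0,0],"gripper": 0.0854},{"xyz": [0,0,0],"delta_rot": [0,0,0],"gripper": 0.0854},{"xyz": [0,0,0],"delta_rot": [0,0,0],"gripper": 0.0854}]'

```text
time: 2.5
tool_pos: [0.4947, -0.3737, 0.0021]
tcp_rot: [2.447, -1.971, 0.003]
wrist_force: [0.2, -0.2, -0.3]
width: 0.998
```

```bash
python3 - <<'E'
from h import *
c=read_camera("wrist");cv2.imwrite("pics/wrist2.png",c["pixels"][...,::-1])
E
```

```text
(no output)
```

View pics/wrist2.png

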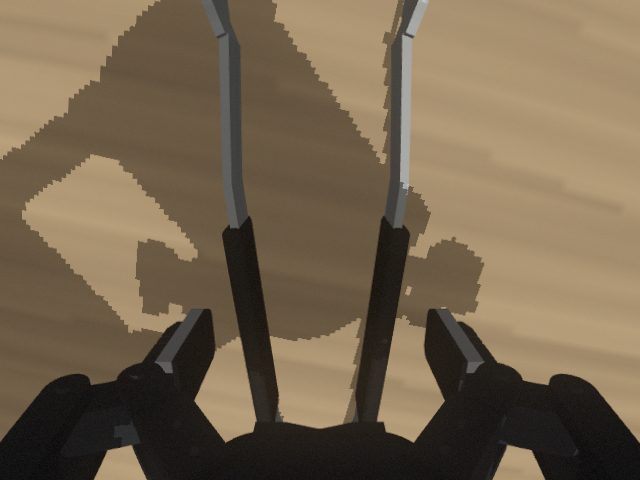

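The tongs are centred between the open fingers: the sleeves are near (250,310) and (385,310), and the finger pads at (205,330) and (435,330). I'll close lightly to hold them open.

Emit:
arm_command --force 40 --rows '[{"xyz": [0,0,0.002],"delta_rot": [0,0,0],"gripper": 0.066},{"xyz": [0,0,0],"delta_rot": [0,0,0],"gripper": 0.06},{"xyz": [0,0,0],"delta_rot": [0,0,0],"gripper": 0.0535},{"xyz": [0,0,0],"delta_rot": [0,0,0],"gripper": 0.0535},{"xyz": [0,0,0],"delta_rot": [0,0,0],"gripper": 0.0535},{"xyz": [0,0,0],"delta_rot": [0,0,0],"gripper": 0.0535},{"xyz": [0,0,0],"delta_rot": [0,0,0],"gripper": 0.0535}]'

```text
time: 3.25
tool_pos: [0.4947, -0.3734, -0.0001]
tcp_rot: [-2.447, 1.97, -0.003]
wrist_force: [-1.3, 0.2, 6.0]
width: 0.631
```

```bash
python3 - <<'E'
from h import *
c=read_camera("wrist");cv2.imwrite("pics/wrist3.png",c["pixels"][...,::-1])
E
```

```text
(no output)
```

View pics/wrist3.png

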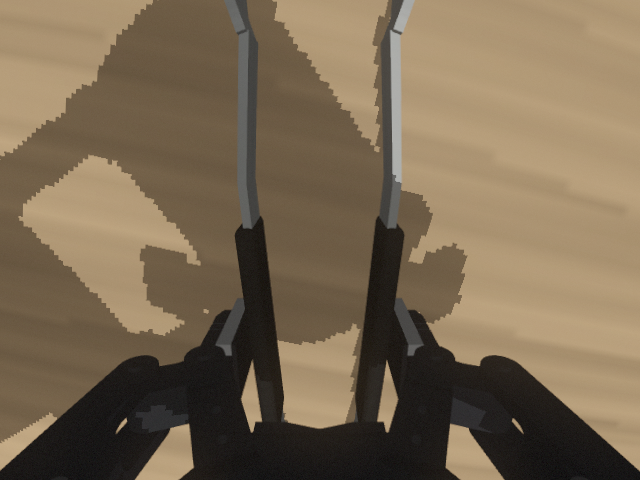

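The fingers hold the sleeves at 53.9 mm and the tongs are still open. I'll lift.

Emit:
arm_command --rows '[{"xyz": [0,0,-0.005],"delta_rot": [0,0,0],"gripper": 0.0535},{"xyz": [0,0,-0.01],"delta_rot": [0,0,0],"gripper": 0.0535},{"xyz": [0,0,-0.015],"delta_rot": [0,0,0],"gripper": 0.0535},{"xyz": [0,0,-0.02],"delta_rot": [0,0,0],"gripper": 0.0535},{"xyz": [0,0,-0.02],"delta_rot": [0,0,0],"gripper": 0.0535},{"xyz": [0,0,-0.02],"delta_rot": [0,0,0],"gripper": 0.0535},{"xyz": [0,0,-0.02],"delta_rot": [0,0,0],"gripper": 0.0535},{"xyz": [0,0,-0.02],"delta_rot": [0,0,0],"gripper": 0.0535},{"xyz": [0,0,-0.01],"delta_rot": [0,0,0],"gripper": 0.0535},{"xyz": [0,0,0],"delta_rot": [0,0,0],"gripper": 0.0535},{"xyz": [0,0,0],"delta_rot": [0,0,0],"gripper": 0.0535},{"xyz": [0,0,0],"delta_rot": [0,0,0],"gripper": 0.0535}]'

```text
time: 4.5
tool_pos: [0.493, -0.3722, 0.1373]
tcp_rot: [2.447, -1.97, -0.004]
wrist_force: [-0.2, 0.8, -1.5]
width: 0.629
```

```bash
python3 - <<'E'
from h import *
import pickle
from scipy.spatial.transform import Rotation as R
s=bot.read_state();Rm=R.from_rotvec(s["tcp_rot"]).as_matrix();t0=s["tool_pos"]
c=read_camera("wrist");cv2.imwrite("pics/wrist4.png",c["pixels"][...,::-1])
W=cloud(c);T=(W-t0)@Rm
m=(W[...,2]>0.06)
for v in range(5,300,15):
    u=np.where(m[v])[0];
    if len(u):
        k=(T[v,u,1]<0); print(v,u.min(),u.max(),(T[v,u[0]]*1000).round(1),(T[v,u[-1]]*1000).round(1))
c=read_camera("scene");cv2.imwrite("pics/scene4.png",c["pixels"][...,::-1]);pickle.dump(dict(c),open("scene4.pkl","wb"))
c=read_camera("top");cv2.imwrite("pics/top4.png",c["pixels"][...,::-1]);pickle.dump(dict(c),open("top4.pkl","wb"))
E
```

```text
5 227 412 [ -26.9 -111.5  -24.6] [  26.6 -111.4  -25.2]
20 232 407 [ -25.3 -107.1  -26. ] [  25.3 -107.2  -25.5]
35 239 399 [ -24.1 -103.7  -22.8] [  23.9 -103.9  -21.9]
50 239 400 [-24.3 -99.5 -22.7] [ 24.4 -99.7 -22.1]
65 239 400 [-24.5 -95.3 -22.6] [ 24.7 -95.5 -21.5]
80 239 400 [-24.7 -91.  -22.9] [ 24.6 -90.9 -23. ]
95 239 400 [-25.  -86.6 -22.5] [ 25.  -86.6 -22.3]
110 239 401 [-25.5 -82.2 -21.5] [ 25.5 -82.2 -22.5]
125 238 401 [-26.  -77.6 -21.6] [ 25.8 -77.6 -22.6]
140 238 400 [-26.1 -73.  -22.4] [ 25.9 -72.9 -21.8]
155 238 400 [-26.6 -68.2 -21.6] [ 26.2 -68.2 -21.8]
170 238 400 [-26.8 -63.4 -21.7] [ 26.3 -63.5 -22.7]
185 238 400 [-26.9 -58.5 -22.7] [ 26.5 -58.6 -23. ]
200 240 398 [-26.6 -53.5 -22.8] [ 26.4 -53.3 -21.7]
215 242 396 [-26.2 -48.4 -22.8] [ 25.8 -48.4 -22.8]
230 237 401 [-28.4 -43.  -22.2] [ 27.8 -43.3 -23.3]
245 236 402 [-29.  -37.7 -22.7] [ 28.3 -38.2 -24.1]
260 238 400 [-28.6 -32.2 -22.8] [ 28.  -32.6 -23.9]
275 241 397 [-27.7 -27.  -24. ] [ 27.3 -27.1 -24.2]
290 243 395 [-27.3 -21.3 -24.1] [ 26.8 -21.4 -24.5]
```

View pics/scene4.png

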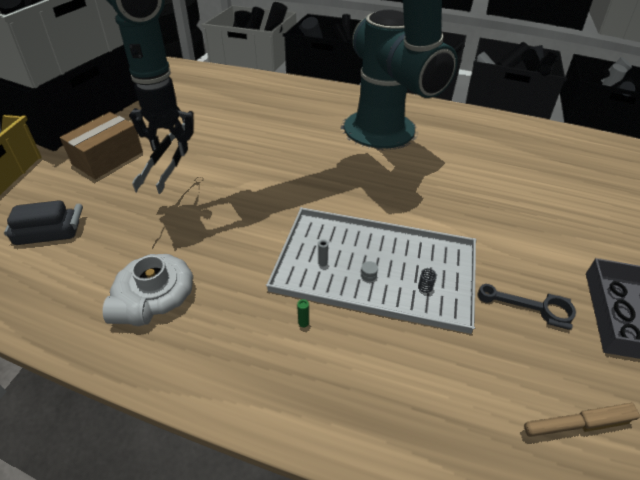

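View pics/wrist4.png

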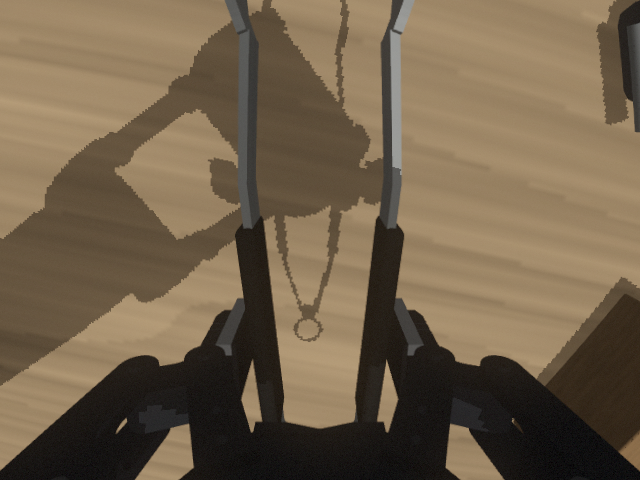

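The tongs are held level, with no slip visible: grip at the tool origin, jaw at tool (0, -122 mm), underside at TCP level. I'll carry them above the pin at height, then measure again.

Emit:
arm_command --rows '[{"xyz": [-0.015,-0.001,0],"delta_rot": [0,0,0],"gripper": 0.0535},{"xyz": [-0.03,-0.003,0],"delta_rot": [0,0,0],"gripper": 0.0535},{"xyz": [-0.04,-0.004,0],"delta_rot": [0,0,0],"gripper": 0.0535},{"xyz": [-0.04,-0.004,0],"delta_rot": [0,0,0],"gripper": 0.0535},{"xyz": [-0.04,-0.004,0],"delta_rot": [0,0,0],"gripper": 0.0535},{"xyz": [-0.04,-0.004,0],"delta_rot": [0,0,0],"gripper": 0.0535},{"xyz": [-0.04,-0.004,0],"delta_rot": [0,0,0],"gripper": 0.0535},{"xyz": [-0.04,-0.004,0],"delta_rot": [0,0,0],"gripper": 0.0535},{"xyz": [-0.035,-0.004,0],"delta_rot": [0,0,0],"gripper": 0.0535},{"xyz": [-0.0275,-0.004,0],"delta_rot": [0,0,0],"gripper": 0.0535},{"xyz": [-0.015,-0.0027,0],"delta_rot": [0,0,0],"gripper": 0.0535},{"xyz": [0,0,0],"delta_rot": [0,0,0],"gripper": 0.0535}]'

```text
time: 5.85
tool_pos: [0.4533, -0.0081, 0.1385]
tcp_rot: [-2.45, 1.967, 0.002]
wrist_force: [0.4, -0.3, -1.5]
width: 0.628
```

Emit:
arm_command --rows '[{"xyz": [0,0,0],"delta_rot": [0,0,0],"gripper": 0.0535},{"xyz": [0,0,0],"delta_rot": [0,0,0],"gripper": 0.0535}]'

```text
time: 6.05
tool_pos: [0.4542, -0.0109, 0.1387]
tcp_rot: [2.446, -1.971, 0.0]
wrist_force: [0.9, 0.8, -1.3]
width: 0.625
```

```bash
python3 - <<'E'
from h import *
import pickle
from scipy.spatial.transform import Rotation as R
for n in("wrist","scene","top"):
    c=read_camera(n);cv2.imwrite(f"pics/{n}5.png",c["pixels"][...,::-1]);pickle.dump(dict(c),open(n+"5.pkl","wb"))
s=bot.read_state();print(s["tool_pos"],s["tcp_rot"],s["width"],s["time"])
E
```

```text
[ 0.45443892 -0.01122062  0.13872102] [ 2.44534184e+00 -1.97197449e+00 -1.27047022e-04] 0.6300171823031496 6.2
```

View pics/wrist5.png

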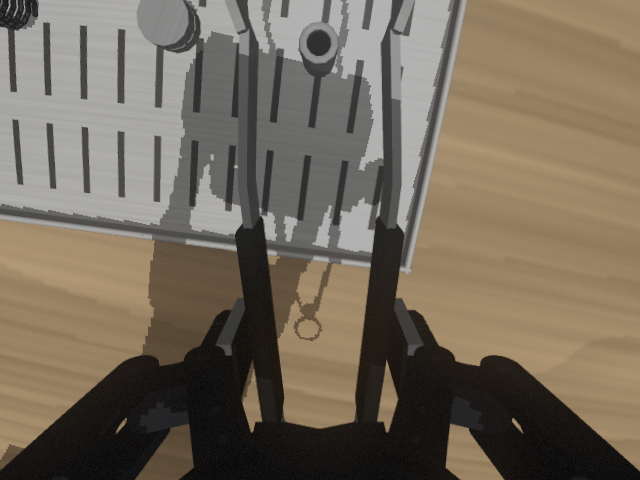

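View pics/scene5.png

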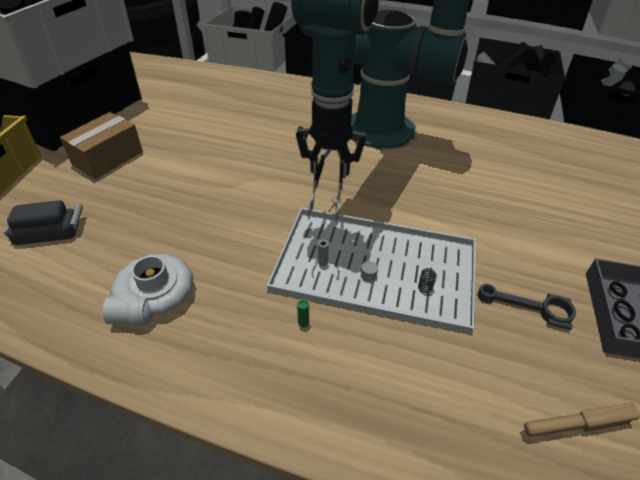

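View pics/top5.png

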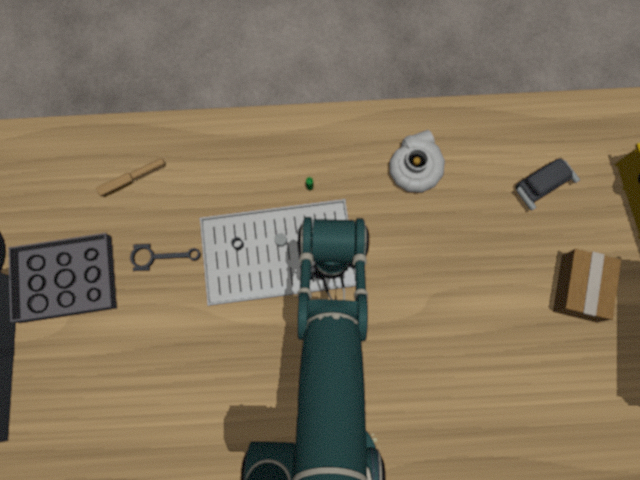

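The wrist picture shows the pin's ring top at (319,43), between the arms of the tongs at columns 247 and 393. The tappet at (170,25) is well clear.

```bash
python3 - <<'E'
from h import *
import pickle
from scipy.spatial.transform import Rotation as R
s=bot.read_state();Rm=R.from_rotvec(s["tcp_rot"]).as_matrix();t0=s["tool_pos"]
c=pickle.load(open("wrist5.pkl","rb"))
W=cloud(c);m=np.zeros((480,640),np.uint8);m[0:90,290:350]=((W[...,2]>0.056)&(W[...,2]<0.085))[0:90,290:350]
print(np.nanmedian(W[m>0],0), "trayfloor",np.nanmedian(W[100:150,270:360,2]))
cn=max(cv2.findContours(m,0,2)[0],key=cv2.contourArea);(u,v),r=cv2.minEnclosingCircle(cn);e=cv2.fitEllipse(cn);print((u,v),r,e)
for uv in((u,v),e[0],(319,43)):
    p=world_from_px(c,*uv,0.063);print(p.round(4),((p-t0)@Rm*1000).round(1))
P=W[m>0];print(((P.min(0)+P.max(0))/2).round(4),(P.max(0)-P.min(0)).round(4))
E
```

```text
[0.57226253 0.01540775 0.06323893] trayfloor 0.004110653485424831
(319.0, 43.181819915771484) 22.383865356445312 ((318.1536865234375, 43.384647369384766), (38.17538833618164, 44.07938766479492), 178.11923217773438)
[0.5722 0.015  0.063 ] [  -0.7 -120.6   75.7]
[0.572  0.0154 0.063 ] [  -1.1 -120.5   75.7]
[0.5722 0.015  0.063 ] [  -0.7 -120.7   75.7]
[0.5723 0.0154 0.0613] [0.0221 0.0213 0.0103]
```

Emit:
arm_command --rows '[{"xyz": [-0.0007,0.001,0.01],"delta_rot": [0,0,0],"gripper": 0.0535},{"xyz": [0,0,0.02],"delta_rot": [0,0,0],"gripper": 0.0535},{"xyz": [0,0,0.015],"delta_rot": [0,0,0],"gripper": 0.0535},{"xyz": [0,0,0.01],"delta_rot": [0,0,0],"gripper": 0.0535},{"xyz": [0,0,0],"delta_rot": [0,0,0],"gripper": 0.0535},{"xyz": [0,0,0],"delta_rot": [0,0,0],"gripper": 0.0535}]'

```text
time: 6.8
tool_pos: [0.4533, -0.0102, 0.0837]
tcp_rot: [2.446, -1.971, -0.001]
wrist_force: [0.1, -0.0, -0.7]
width: 0.621
```

```bash
python3 - <<'E'
from h import *
c=read_camera("wrist");cv2.imwrite("pics/wrist6.png",c["pixels"][...,::-1])
c=read_camera("scene");cv2.imwrite("pics/scene6.png",cv2.resize(c["pixels"][140:300,250:430,::-1],None,fx=3.5,fy=3.5,interpolation=2))
E
```

```text
(no output)
```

View pics/scene6.png

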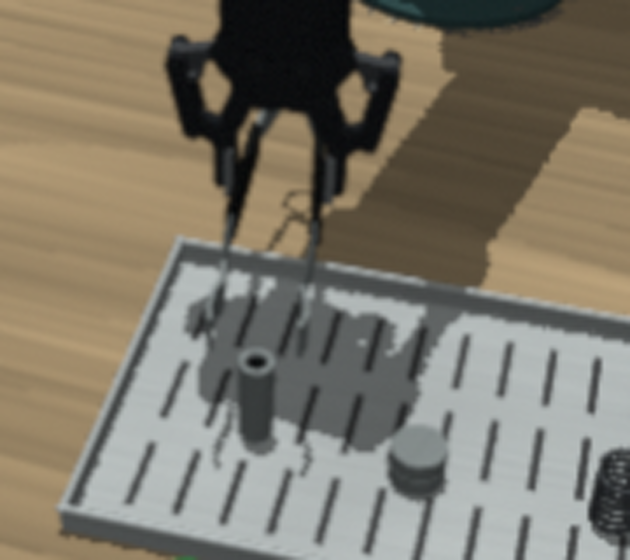

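View pics/wrist6.png

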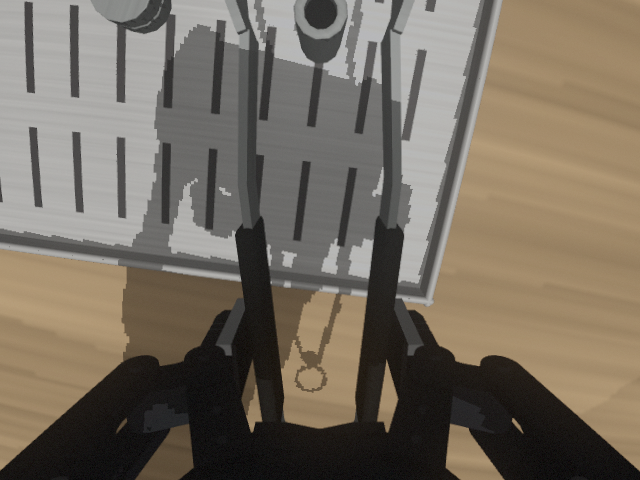

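The pin's top at (321,12) in the wrist view is still central between the arms at 247 and 392. I'll lower the tongs around it.

Emit:
arm_command --rows '[{"xyz": [0,0,0.01],"delta_rot": [0,0,0],"gripper": 0.0535},{"xyz": [0,0,0.012],"delta_rot": [0,0,0],"gripper": 0.0535},{"xyz": [0,0,0.012],"delta_rot": [0,0,0],"gripper": 0.0535},{"xyz": [0,0,0.01],"delta_rot": [0,0,0],"gripper": 0.0535},{"xyz": [0,0,0.006],"delta_rot": [0,0,0],"gripper": 0.0535},{"xyz": [0,0,0],"delta_rot": [0,0,0],"gripper": 0.0535},{"xyz": [0,0,0],"delta_rot": [0,0,0],"gripper": 0.0535}]'

```text
time: 7.6
tool_pos: [0.4533, -0.01, 0.0336]
tcp_rot: [2.447, -1.97, -0.001]
wrist_force: [0.5, -0.2, -1.7]
width: 0.631
```

```bash
python3 - <<'E'
from h import *
c=read_camera("scene");cv2.imwrite("pics/scene7.png",cv2.resize(c["pixels"][180:290,270:400,::-1],None,fx=5,fy=5,interpolation=2))
E
```

```text
(no output)
```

View pics/scene7.png

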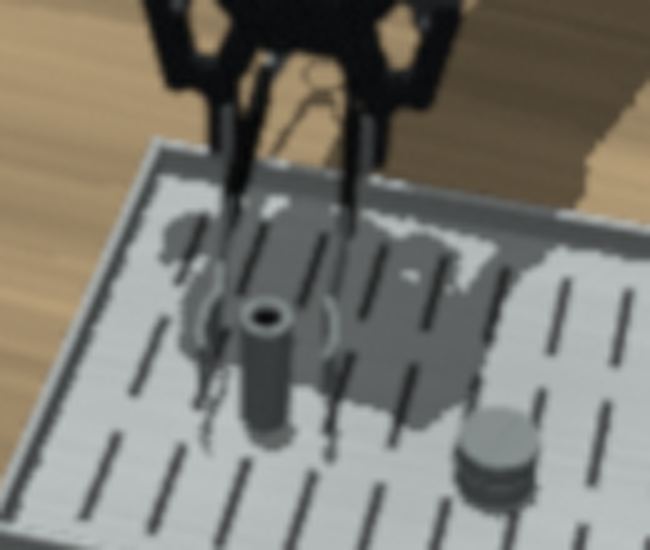

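The tips at (210,325) and (330,325) straddle the pin at (267,320). I'll close gradually.

Emit:
arm_command --force 50 --rows '[{"xyz": [0,0,0],"delta_rot": [0,0,0],"gripper": 0.051},{"xyz": [0,0,0],"delta_rot": [0,0,0],"gripper": 0.048},{"xyz": [0,0,0],"delta_rot": [0,0,0],"gripper": 0.046},{"xyz": [0,0,0],"delta_rot": [0,0,0],"gripper": 0.044},{"xyz": [0,0,0],"delta_rot": [0,0,0],"gripper": 0.0425},{"xyz": [0,0,0],"delta_rot": [0,0,0],"gripper": 0.041},{"xyz": [0,0,0],"delta_rot": [0,0,0],"gripper": 0.0395},{"xyz": [0,0,0],"delta_rot": [0,0,0],"gripper": 0.038},{"xyz": [0,0,0],"delta_rot": [0,0,0],"gripper": 0.036},{"xyz": [0,0,0],"delta_rot": [0,0,0],"gripper": 0.034},{"xyz": [0,0,0],"delta_rot": [0,0,0],"gripper": 0.034},{"xyz": [0,0,0],"delta_rot": [0,0,0],"gripper": 0.034}]'

```text
time: 8.85
tool_pos: [0.4534, -0.0101, 0.0338]
tcp_rot: [-2.447, 1.971, -0.0]
wrist_force: [0.2, -1.5, -0.5]
width: 0.45
```

Emit:
arm_command --rows '[{"xyz": [0,0,0],"delta_rot": [0,0,0],"gripper": 0.034},{"xyz": [0,0,0],"delta_rot": [0,0,0],"gripper": 0.034},{"xyz": [0,0,0],"delta_rot": [0,0,0],"gripper": 0.034}]'

```text
time: 9.15
tool_pos: [0.4534, -0.0101, 0.0338]
tcp_rot: [-2.447, 1.971, -0.0]
wrist_force: [-1.1, -1.1, -0.7]
width: 0.456
```

```bash
python3 - <<'E'
from h import *
c=read_camera("scene");cv2.imwrite("pics/scene8.png",cv2.resize(c["pixels"][180:290,270:400,::-1],None,fx=5,fy=5,interpolation=2))
E
```

```text
(no output)
```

View pics/scene8.png

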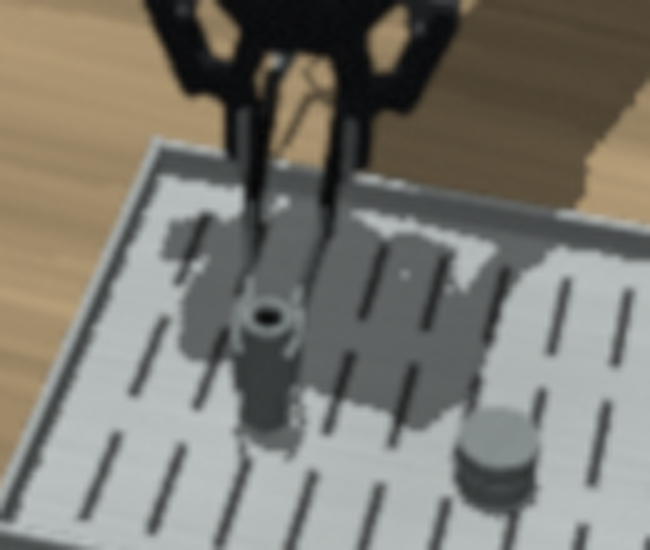

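The tips are closed on the pin, still upright at (267,320), and the fingers have stalled at about 38.7 mm. I'll lift.

Emit:
arm_command --rows '[{"xyz": [0,0,-0.003],"delta_rot": [0,0,0],"gripper": 0.034},{"xyz": [0,0,-0.006],"delta_rot": [0,0,0],"gripper": 0.034},{"xyz": [0,0,-0.01],"delta_rot": [0,0,0],"gripper": 0.034},{"xyz": [0,0,-0.013],"delta_rot": [0,0,0],"gripper": 0.034},{"xyz": [0,0,-0.015],"delta_rot": [0,0,0],"gripper": 0.034},{"xyz": [0,0,-0.015],"delta_rot": [0,0,0],"gripper": 0.034},{"xyz": [0,0,-0.014],"delta_rot": [0,0,0],"gripper": 0.034},{"xyz": [0,0,-0.012],"delta_rot": [0,0,0],"gripper": 0.034},{"xyz": [0,0,-0.008],"delta_rot": [0,0,0],"gripper": 0.034},{"xyz": [0,0,-0.004],"delta_rot": [0,0,0],"gripper": 0.034},{"xyz": [0,0,0],"delta_rot": [0,0,0],"gripper": 0.034},{"xyz": [0,0,0],"delta_rot": [0,0,0],"gripper": 0.034}]'

```text
time: 10.4
tool_pos: [0.4528, -0.01, 0.1333]
tcp_rot: [2.446, -1.97, -0.001]
wrist_force: [-0.2, -0.2, -3.0]
width: 0.453
```

Emit:
arm_command --rows '[{"xyz": [0,0,0],"delta_rot": [0,0,0],"gripper": 0.034},{"xyz": [0,0,0],"delta_rot": [0,0,0],"gripper": 0.034},{"xyz": [0,0,0],"delta_rot": [0,0,0],"gripper": 0.034},{"xyz": [0,0,0],"delta_rot": [0,0,0],"gripper": 0.034},{"xyz": [0,0,0],"delta_rot": [0,0,0],"gripper": 0.034}]'

```text
time: 10.9
tool_pos: [0.4533, -0.01, 0.1337]
tcp_rot: [2.447, -1.97, -0.0]
wrist_force: [1.2, -0.9, -2.3]
width: 0.451
```

```bash
python3 - <<'E'
from h import *
import pickle
for k in(0,1):
    c=read_camera("scene");W=cloud(c)
    m=np.zeros((480,640),bool);m[130:260,290:370]=True
    P=W[m&(W[...,0]>0.555)&(W[...,0]<0.6)&(W[...,2]>0.03)&(abs(W[...,1]-.015)<.04)];print(len(P),P.min(0).round(3),P.max(0).round(3))
pickle.dump(dict(c),open("scene9.pkl","wb"))
cv2.imwrite("pics/scene9.png",cv2.resize(c["pixels"][130:290,250:440,::-1],None,fx=3.7,fy=3.7,interpolation=2))
cv2.imwrite("pics/wrist9.png",read_camera("wrist")["pixels"][...,::-1])
s=bot.read_state();print(s["tool_pos"],s["width"],s["wrist_force"],s["time"])
E
```

```text
390 [0.555 0.003 0.102] [0.591 0.033 0.163]
392 [0.556 0.002 0.101] [0.59  0.033 0.164]
[ 0.4533633  -0.01005125  0.13379214] 0.45250696145113306 [-0.74145844 -0.67800664 -2.95283575] 11.05
```

View pics/scene9.png

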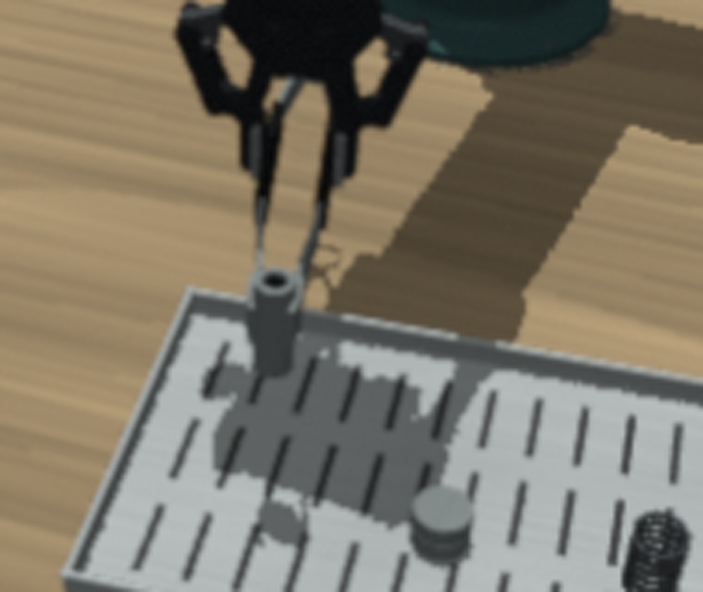

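View pics/wrist9.png

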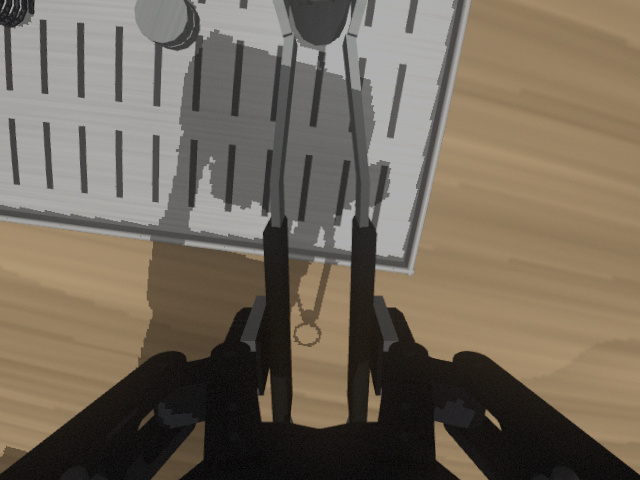

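The pin hangs upright in the tips, spanning z from 0.102 to 0.163. It is over the tray, and two readings 0.05 s apart agree to about 1 mm. I'll hand in.

```bash
python3 -c "
from h import *
print(bot.finish_job())"
```

```text
the job is handed in; nothing more can be done
None
```

The pin is up in the tongs and the job is handed in. No verdict was reported.

- **What I did:** I gripped the tongs by their sleeves at 53.9 mm, still sprung open, and lifted them. I carried them over the tray and lowered the tips around the pin. Then I closed them until the fingers stalled at about 38.7 mm with a 50 N grip, and raised the pin straight up by 100 mm.
- **Last checks, at 11.05 s:**
  - In the depth image the pin's foot is at about z = 0.102 m, roughly 99 mm above the tray floor, and its top is at about 0.163 m.
  - It looks upright. It is over the tray, and two readings 0.05 s apart agree to about 1 mm.
  - The opening was steady and the wrist carried about 3 N. In the last pictures the tappet and the spring stood in place.
- **Disagreements:**
  - The first scene and top views differed by about 3 mm in y, so I took the final position from the wrist view.
  - The closed opening read 38.7 mm against the stated 40 mm. I put that down to the sleeves and fingers giving slightly.
- **Not measured:** I had no direct reading of the tip force on the pin.

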